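# Find and mark the balance point of a leather-pressing bar

### The arm

A 6-joint arm with a two-finger parallel gripper is mounted at the origin on the work surface. World frame = base frame: x ahead of the robot, y to its left, z up, the work surface at z = 0. Lengths are in m, angles in rad, forces in N, time in s.
With the tool pointing down it reaches from about 0.275 to 0.725 m from the base axis. Payload 15.9 kg.
Tool frame: the origin (TCP) lies at the very end of the fingers, on their centre line; the grasp point (between the pads) lies 19 mm behind it; z points along the fingers, y is the line along which they close (so a half turn about z gives the same grasp; the last joint's range is limited). The gripper opens to 85 mm and grips with 20 to 120 N. Pads are 22 mm wide; open, the fingers measure 114 mm over their backs; the gripper's body (76 mm by 85 mm) begins 54 mm behind the grasp point. The pads swing forward as they close: fully open they stand 13 mm farther back than shut.
Start: joints at [1.239, 0.213, -0.034, 1.323, 0, 1.571], TCP at [0.163, 0.473, 0.231] pointing down, gripper open.
Joint ranges: [-2.98, 2.98], [-0.74, 1.72], [-1.14, 1.35], [-2.1, 2.04], [-1.57, 1.44], [-3.14, 3.14]. Speed limits (rad/s): [1.89, 1.89, 2.39, 2.57, 3.14, 3.14].

### API

Orientations are given as [roll, pitch, yaw] about the fixed x, y, z axes, in that order (R = Rz(yaw) Ry(pitch) Rx(roll)).
In Python, from station import telemetry, cams, bot gives the robot as it stands.
- The arm moves only by the tool send_rows, never from a script. Its argument "commands" is a list of rows, each an object with "slide": the shift along the tool's x, y, z in cm, a list of three; "twist": the turn, a rotation vector about the tool's x, y, z in degrees, a list of three. A call has exactly 5 rows; each row shifts and turns the commanded pose from where the row before left it, along the tool's axes as they then stand; what a row does not reach is not made up. A row lasts 1/12 s, in which the tool goes at most 41.7 mm and 7.16 degrees, less where a joint would pass 70% of its speed; a pose out of reach is approached as far as the arm can. A call with a gripper value outside its range is refused whole. "fingers" is the opening in per cent of the stroke, from 0 (shut) to 100 (fully open), set as the call begins (left out, the last holds). The fingers move at their own pace and stop on an object; the grip force is fixed at half the most. Time passes only in rows, so rows that do not move let the fingers close, or fill a call up. It gives the time, the measured TCP pose, the force, the opening and the grip force at its end, in the units of the state.
- telemetry.get_obs(): the state, without advancing time (a new reading comes with each control period).
- cams.get_image(name): name is "side" or "top"; returns (picture, depth): 384x512x3 uint8, red, green, blue; 384x512 float32, m along the optical axis (not along the pixel's ray), 0 where there is no reading.
- cams.get_calibration(name): a dict with "vfov" (degrees; the focal length in pixels is half the picture's height over the tangent of half this angle, whatever the lens; pixels are square), "cx", "cy" (the principal point, pixels), "dist_coeffs" ([k1, k2, p1, p2, k3] as OpenCV has them; the pictures are not rectified), "rvec" (rotation vector, rad) and "tvec" (3), from world to camera coordinates, as OpenCV has them. Camera axes: x right, y down, z forward; pixel columns grow to the right and rows downward; lengths in m; the calibration is good to about 2 mm. A picture is of the moment at which its call begins. get_calibration takes no time and is no camera call.
- bot.finish_job(): hands the job in; it is judged then, once.
The state is a dict: "time": time; "joints": joint angles; "joint_velocities": joint speeds; "effort": joint torques, N m; "ee_pos": TCP position; "orientation": TCP orientation; "contact_force": force on the tool from outside, world axes, zero at the start; "moment": the same for the moment, N m; "finger_gap": finger opening in m; "grasp_force": force on a finger pad.
Only numpy, scipy, OpenCV 4.12 (cv2) and the standard library are available. Lean on these libraries where they do the work, as an engineer would, in place of code of your own. Each camera call takes 0.05 s, during which the arm holds its last target. There are 200 camera calls.

### The job

The lifting knob of this weighted pressing bar has to go on at its balance point. Slide the bar lengthwise along the granite slab (do not lift it) over the brass edge just until it tips by itself onto the cork pad, and no farther. Then, with the bar left tipped, take the red-handled marking saddle from its sloping rest and leave it straddling the bar, sitting flat, with its black centre line right over the brass edge, without disturbing the maul, the bottle and the pot.

Things in the scene. Friction and masses are not known exactly. Their poses are not given: they have to be found in the camera images.
- slab: Fixed black granite slab on a wooden base, top 65 mm above the bench, 190 mm (its x) by 350 mm (its y). Origin at bench level below the middle of its brass-faced +y end; the slab extends from there to y = -350 mm. Its +y is the way the bar is to be slid.
- edge (a point): Middle of the slab's upper brass edge, the fulcrum (65 mm above the bench); axes as the slab's, the edge runs along x.
- pad: Fixed cork pad on the bench beyond the brass edge, 160 mm (x) by 150 mm (y) and 5 mm thick, centred 170 mm beyond the edge; the bar's front end comes to rest on it, the bar then sloping by about 15 to 25 degrees. Origin at the centre of its underside.
- bar: Loose pale wooden bar, dark bands near the ends, 360 (x) by 40 (y) by 22 mm (z), 0.55 kg, the underside faced with leather that does not slip on the edge once tipped. Starts flat on the slab, roughly square to the edge, +x beyond the edge. Origin: centre of its underside. Hidden ballast puts its balance point up to 35 mm either way from the middle.
- bar_front (a point): Middle of the lower edge of the bar's front end (bar x = +180 mm).
- bar_tail (a point): Centre of the bar's rear end face, 40 mm wide by 22 mm high (bar x = -180 mm), where it can be pushed. A finger kept pressed against it holds the tail down by friction and hides the tipping point: push in nudges of a few millimetres and back off after each to let the bar tip.
- stand: Fixed wooden rest carrying the saddle: base 100 by 90 mm, a 40 mm wide ridge whose top slopes 30 degrees, falling towards the rest's +x; the ridge's top centre is 75 mm above the bench and the ridge is 90 mm long, with a 6 mm high lip across its lower end. Origin at the centre of the base's underside.
- saddle: Loose marking saddle, 70 g: brass plate 40 (x) by 60 (y) by 6 mm, two legs 12 mm deep and 46 mm apart inside, black line at x = 0. Red T handle: stem 30 mm wide, then, 22 to 48 mm above the plate's underside, a crosspiece 14 mm thick (x), 96 mm wide (y). Origin: centre of the plate's underside, z up the handle. Starts tilted 30 degrees on the rest, +x down the slope; tilt the gripper alike.
- maul: Bystander: loose dark wooden maul standing on its head, 68 mm across, 177 mm tall. Origin at the centre of its underside.
- dye: Bystander: loose amber bottle, 48 mm across, 100 mm tall. Origin at the centre of its underside.
- pot: Bystander: loose terracotta cup, 72 mm across, 70 mm tall. Origin at the centre of its underside.
Mind the look-alikes: they are no part of the job. There is more than one size of the saddle; the job needs the largest.

How it is judged:
By the outcome, as a careful person would: the job done as asked, in the order asked, and still so for the second after the job is handed in, with the robot touching nothing.
It also fails if it takes over 72 s, if anything falls off the work surface, if the arm or the gripper's body presses on something with over 40 N, if the wrist force passes 120 N, or if a joint passes its speed limit or range.

## Working session

There is one attempt and no reset: what is moved stays moved. The work goes in short steps, Python scripts to look and compute and a tool call to move; the robot and the scene stay as the last step left them, time stands still between calls to the robot, and variables do not carry over. Pictures are saved under pics/ and viewed, at most 10 in all, crops included, and the job is handed in when it is done.

Besides the shell and the picture viewer there is one more tool, called after "Request:" as name(argument=value, ...) on one line, values as JSON. send_rows: Moves the arm, as the interface text tells. Its arguments: {"type":"object","properties":{"commands":{"type":"array","items":{"type":"object","properties":{"slide":{"type":"array","items":{"type":"number"}},"twist":{"type":"array","items":{"type":"number"}}}}},"fingers":{"type":"number"}},"required":["commands"]}

```bash
ls; mkdir -p pics
cat > h.py <<'E'
import numpy as np, cv2
from station import telemetry, cams, bot
def cal(n):
    c=cams.get_calibration(n); f=192/np.tan(np.radians(c['vfov'])/2)
    K=np.array([[f,0,c['cx']],[0,f,c['cy']],[0,0,1]]); R=cv2.Rodrigues(np.array(c['rvec'],float))[0]
    return K,np.array(c['dist_coeffs'],float),R,np.array(c['tvec'],float).ravel()
def world(n,uv,depth=None,z=None):
    K,d,R,t=cal(n); uv=np.array(uv,float).reshape(-1,1,2)
    p=cv2.undistortPoints(uv,K,d).reshape(-1,2); r=np.c_[p,np.ones(len(p))]
    C=-R.T@t; w=r@R
    if z is not None: s=(np.broadcast_to(z,len(p))-C[2])/w[:,2]
    else: s=np.array([depth[int(round(v)),int(round(u))] for u,v in uv[:,0]])
    return C+w*s[:,None]
def proj(n,P):
    K,d,R,t=cal(n); return cv2.projectPoints(np.array(P,float).reshape(-1,3),cv2.Rodrigues(R)[0],t,K,d)[0].reshape(-1,2)
def snap(n,name,crop=None,k=1):
    im,dp=cams.get_image(n); np.savez('pics/'+name,im=im,dp=dp)
    o=im[...,::-1]
    if crop: a,b,c,e=crop; o=o[b:e,a:c]
    cv2.imwrite('pics/'+name+'.png',cv2.resize(o,None,fx=k,fy=k,interpolation=cv2.INTER_CUBIC)); return im,dp
def load(name):
    z=np.load('pics/'+name+'.npz'); return z['im'],z['dp']
E
python3 - <<'E'
from h import *
snap('top','t0',None,1.5); snap('side','s0',None,1.5)
for n in('top','side'):
    K,d,R,t=cal(n);print(n,K[0,0],d,(-R.T@t).round(3),R[2].round(2))
print(telemetry.get_obs())
E
```

```text
pics
top 387.2750147110556 [-0.08323359  0.          0.          0.          0.        ] [0.377 0.054 1.097] [ 0.2   0.01 -0.98]
side 484.69407984217474 [-0.07891867  0.          0.          0.          0.        ] [ 0.503 -0.747  1.039] [ 0.09  0.64 -0.76]
{'time': 0.1, 'joints': array([ 1.23901807e+00,  2.13319914e-01, -3.49869082e-02,  1.32349171e+00,
        1.71982201e-05,  1.57081096e+00]), 'joint_velocities': array([-0.00133172, -0.00123129,  0.00248169,  0.00301779, -0.00154427,
        0.00068452]), 'effort': array([-2.11033665e-03, -6.87250900e+01,  4.87805629e+01,  1.23724775e-02,
       -1.95286611e-04, -2.90214666e-05]), 'ee_pos': array([0.16275888, 0.47244846, 0.23086291]), 'orientation': array([-3.14059045e+00, -1.71835493e-05,  2.80979975e+00]), 'contact_force': array([ 0.03747508, -0.02329288,  0.4609586 ]), 'moment': array([-0.0230739 ,  0.01185505,  0.0176398 ]), 'grasp_force': 0.0, 'finger_gap': 0.08545284221924876}
```

View pics/t0.png

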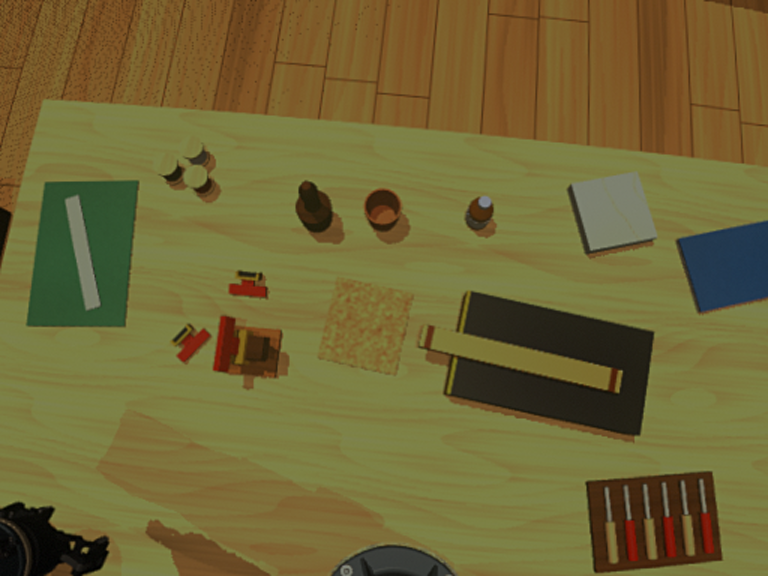

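View pics/s0.png

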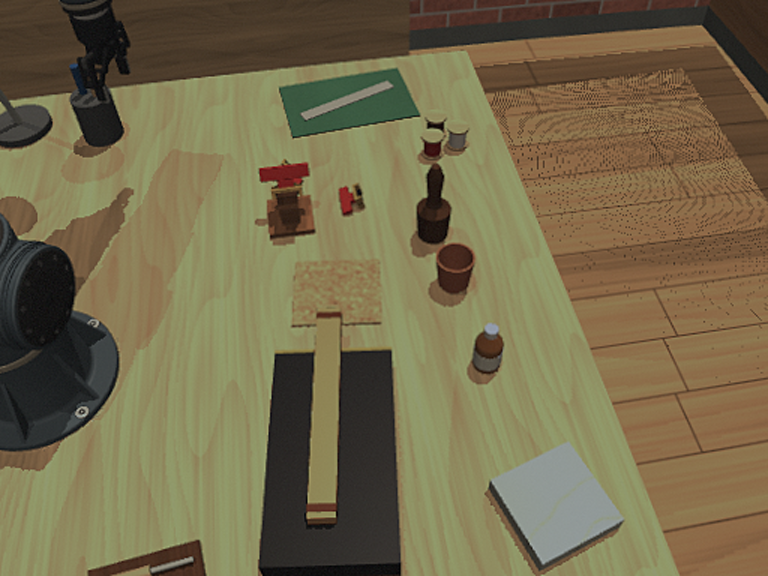

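Top view shows (1.5x px): the bar from about (425,337) to (618,380) on the slab, brass edge at (458,345), pad at (367,327). Look-alike saddles: (248,285) small and lying on the bench, (190,342) small and lying on the bench, and (240,347) on the sloping rest, clearly the largest. I'll confirm the last one in a crop, together with the bar.

Run:
```python
from h import *
im,_=load('t0'); im2,_=load('s0')
a=cv2.resize(im[180:260,100:200],None,fx=4,fy=4,interpolation=cv2.INTER_CUBIC)
c=cv2.resize(im2[85:165,155:255],None,fx=4,fy=4,interpolation=cv2.INTER_CUBIC)
b=cv2.resize(im[190:295,270:440],None,fx=4.7,fy=4.7,interpolation=cv2.INTER_CUBIC)
cv2.imwrite('pics/c1.png',np.hstack([a,c])[...,::-1]); cv2.imwrite('pics/c2.png',np.clip(b*1.5,0,255)[...,::-1])
```

```text
[ WARN:0@0.672] global loadsave.cpp:1063 imwrite_ Unsupported depth image for selected encoder is fallbacked to CV_8U.
```

View pics/c1.png

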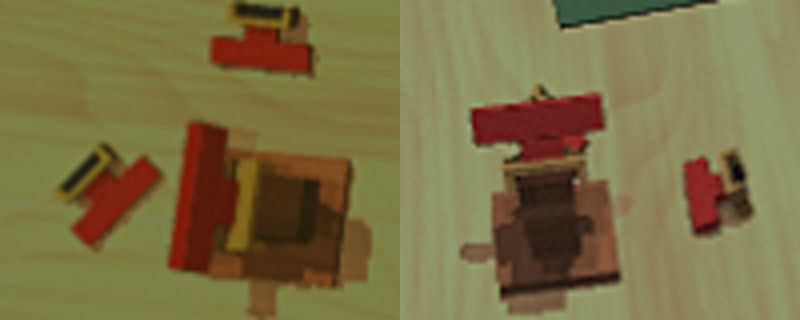

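View pics/c2.png

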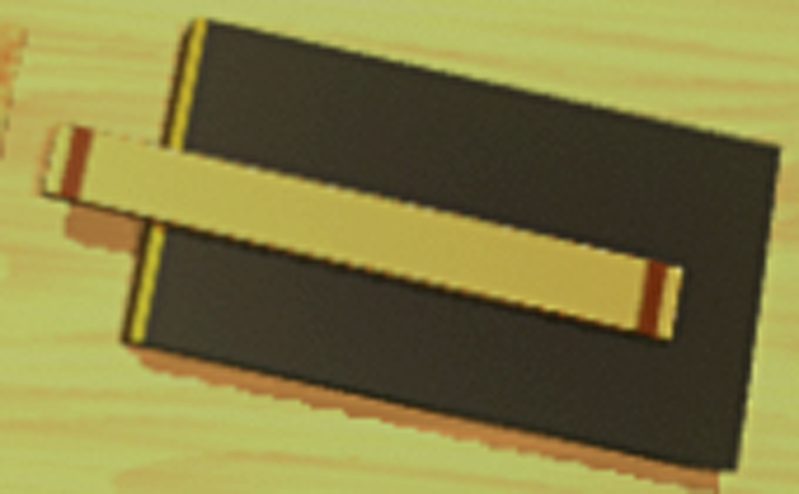

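Run:
```python
from h import *
np.set_printoptions(precision=4,suppress=True)
f=lambda P,s,o:(np.array(P,float)+.5)/s-.5+np.array(o)
c=f([(195,19),(130,343),(737,470),(780,147)],4.7,(270,190))
S=world('top',c,z=.065);print('slab',S)
print(np.linalg.norm(np.diff(S,axis=0),axis=1))
b=f([(47,124),(41,194),(670,341),(683,267)],4.7,(270,190))
im,dp=load('t0')
B=world('top',b,z=.087);print('bar',B, np.linalg.norm(np.diff(B,axis=0),axis=1))
ye=(S[2]+S[3]-S[0]-S[1])/-2; yb=(B[0]+B[1]-B[2]-B[3])/2
print('ang',np.degrees(np.arctan2(ye[1],ye[0])),np.degrees(np.arctan2(yb[1],yb[0])), np.linalg.norm(yb))
print('edge mid',(S[0]+S[1])/2,'front',(B[0]+B[1])/2,'tail',(B[2]+B[3])/2)
print('barz',world('top',f([(380,240)],4.7,(270,190)),depth=dp), world('top',f([(500,180)],4.7,(270,190)),depth=dp))
# stand base corners (base top unknown h), saddle crosspiece top corners
s=f([(190,122),(226,128),(209,271),(170,268),(240,160),(258,160),(246,250),(225,248)],4,(100,180))
print('saddle d',world('top',f([(208,135),(200,195),(190,260),(250,170),(246,200),(236,240),(280,200)],4,(100,180)),depth=dp))
t=f([(352,160),(337,286)],4,(100,180));print('stand up edge',world('top',t,depth=dp))
```

```text
slab [[ 0.6026 -0.0768  0.065 ]
 [ 0.4141 -0.0536  0.065 ]
 [ 0.3741 -0.4018  0.065 ]
 [ 0.5605 -0.424   0.065 ]]
[0.19   0.3505 0.1877]
bar [[ 0.5297  0.0046  0.087 ]
 [ 0.4902  0.0045  0.087 ]
 [ 0.4416 -0.3519  0.087 ]
 [ 0.4834 -0.3583  0.087 ]] [0.0395 0.3597 0.0423]
ang 83.27777180958098 82.48685982217437 0.3627870079576429
edge mid [ 0.5083 -0.0652  0.065 ] front [0.5099 0.0045 0.087 ] tail [ 0.4625 -0.3551  0.087 ]
barz [[ 0.4828 -0.1861  0.086 ]] [[ 0.5255 -0.258   0.0674]]
saddle d [[0.5005 0.3368 0.1057]
 [0.4614 0.3365 0.1042]
 [0.4191 0.3354 0.1088]
 [0.4833 0.3124 0.0809]
 [0.4629 0.3111 0.0851]
 [0.4362 0.3139 0.085 ]
 [0.4649 0.2877 0.0892]]
stand up edge [[0.5061 0.2607 0.0011]
 [0.4165 0.2595 0.0014]]
```

The crop confirms the big saddle on the sloping rest (crosspiece top at crop px (200,195), twice the size of the other two). The slab measures 190 x 350 mm and the bar 40 x 362 mm, matching the given sizes. Push direction is yaw about 83.2°. Now I'll move behind the tail.

Request:
send_rows(commands=[{"slide":[-3.6,-2.03,0],"twist":[0,0,0]},{"slide":[-3.6,-2.03,0],"twist":[0,0,0]},{"slide":[-3.6,-2.03,0],"twist":[0,0,0]},{"slide":[-3.6,-2.03,0],"twist":[0,0,0]},{"slide":[-3.6,-2.03,0],"twist":[0,0,0]}], fingers=18)

```text
time: 0.52
ee_pos: [0.3006, 0.3164, 0.2311]
orientation: [-3.141, -0.0, 2.81]
contact_force: [0.5, 0.2, -0.2]
finger_gap: 0.0259
grasp_force: 0.0
```

Request:
send_rows(commands=[{"slide":[-3.6,-2.03,0],"twist":[0,0,0]},{"slide":[-3.6,-2.03,0],"twist":[0,0,0]},{"slide":[-3.6,-2.03,0],"twist":[0,0,0]},{"slide":[-3.6,-2.03,0],"twist":[0,0,0]},{"slide":[-3.6,-2.03,0],"twist":[0,0,0]}])

```text
time: 0.93
ee_pos: [0.4379, 0.1616, 0.2312]
orientation: [-3.142, -0.0, 2.81]
contact_force: [1.0, 1.3, -0.3]
finger_gap: 0.0155
grasp_force: 0.0
```

Request:
send_rows(commands=[{"slide":[-1.36,-3.54,0],"twist":[0,0,0]},{"slide":[-1.36,-3.54,0],"twist":[0,0,0]},{"slide":[-1.36,-3.54,0],"twist":[0,0,0]},{"slide":[-1.36,-3.54,0],"twist":[0,0,0]},{"slide":[-1.36,-3.54,0],"twist":[0,0,0]}])

```text
time: 1.35
ee_pos: [0.4432, -0.0278, 0.2312]
orientation: [-3.141, -0.0, 2.81]
contact_force: [0.8, 0.2, -0.2]
finger_gap: 0.0152
grasp_force: 0.0
```

Request:
send_rows(commands=[{"slide":[-1.36,-3.54,0],"twist":[0,0,0]},{"slide":[-1.36,-3.54,0],"twist":[0,0,0]},{"slide":[-1.36,-3.54,0],"twist":[0,0,0]},{"slide":[-1.36,-3.54,0],"twist":[0,0,0]},{"slide":[-1.36,-3.54,0],"twist":[0,0,0]}])

```text
time: 1.77
ee_pos: [0.4498, -0.2174, 0.2311]
orientation: [3.142, -0.0, 2.81]
contact_force: [1.8, 1.0, 0.7]
finger_gap: 0.0154
grasp_force: 0.0
```

Request:
send_rows(commands=[{"slide":[-1.36,-3.54,0],"twist":[0,0,0]},{"slide":[-1.36,-3.54,0],"twist":[0,0,0]},{"slide":[-1.36,-3.54,0],"twist":[0,0,0]},{"slide":[-1.36,-3.54,0],"twist":[0,0,0]},{"slide":[-1.36,-3.54,0],"twist":[0,0,0]}])

```text
time: 2.18
ee_pos: [0.4565, -0.4068, 0.2309]
orientation: [3.141, -0.0, 2.81]
contact_force: [1.4, 0.2, -0.3]
finger_gap: 0.0154
grasp_force: 0.0
```

Request:
send_rows(commands=[{"slide":[0,0,0],"twist":[0,0,6.5]},{"slide":[0,0,0],"twist":[0,0,6.5]},{"slide":[0,0,0],"twist":[0,0,6.5]},{"slide":[0,0,0],"twist":[0,0,6.5]},{"slide":[0,0,0],"twist":[0,0,6.5]}])

```text
time: 2.6
ee_pos: [0.4568, -0.405, 0.2308]
orientation: [-3.141, -0.001, 2.237]
contact_force: [-1.4, 0.2, -0.1]
finger_gap: 0.0151
grasp_force: 0.0
```

Request:
send_rows(commands=[{"slide":[0,0,0],"twist":[0,0,6.5]},{"slide":[0,0,0],"twist":[0,0,6.5]},{"slide":[0,0,0],"twist":[0,0,6.5]},{"slide":[0,0,0],"twist":[0,0,6.5]},{"slide":[0,0,0],"twist":[0,0,6.5]}])

```text
time: 3.02
ee_pos: [0.4569, -0.4048, 0.2309]
orientation: [-3.141, -0.001, 1.67]
contact_force: [-0.8, 0.2, 0.9]
finger_gap: 0.0156
grasp_force: 0.0
```

Request:
send_rows(commands=[{"slide":[0,0,0],"twist":[0,0,6.5]},{"slide":[0,0,0],"twist":[0,0,6.5]},{"slide":[0,0,4],"twist":[0,0,0]},{"slide":[0,0,4],"twist":[0,0,0]},{"slide":[0,0,4],"twist":[0,0,0]}])

```text
time: 3.43
ee_pos: [0.457, -0.405, 0.11]
orientation: [3.141, 0.001, 1.448]
contact_force: [0.7, -0.5, -0.4]
finger_gap: 0.0153
grasp_force: 0.0
```

Request:
send_rows(commands=[{"slide":[0,0,2.5],"twist":[0,0,0]},{"slide":[0,0,1.5],"twist":[0,0,0]},{"slide":[1.5,0,0],"twist":[0,0,0]},{"slide":[0.5,0,0],"twist":[0,0,0]},{"slide":[0,0,0],"twist":[0,0,0]}])

```text
time: 3.85
ee_pos: [0.4596, -0.3842, 0.0714]
orientation: [-3.141, -0.0, 1.449]
contact_force: [0.2, -0.0, -0.1]
finger_gap: 0.0153
grasp_force: 0.0
```

Run:
```python
from h import *
print(telemetry.get_obs()['time'],telemetry.get_obs()['ee_pos'])
a,_=snap('top','t1'); b,_=snap('side','s1')
a=cv2.resize(a[190:290,330:450],(720,600)); 
b=cv2.resize(b[190:360,150:286],None,fx=3.5,fy=3.5)
cv2.imwrite('pics/c3.png',np.hstack([cv2.resize(a,(400,333)),cv2.resize(b[:,:],(266,333))])[...,::-1])
```

```text
3.85 [ 0.45956981 -0.38419813  0.07135158]
```

View pics/c3.png

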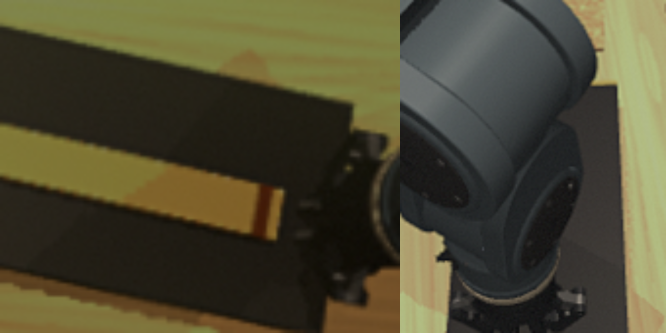

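Tool is centred behind the tail (tail at crop px (280,215), gripper at (330,215)). Coarse push of about 65 mm, then back off.

Request:
send_rows(commands=[{"slide":[1,0,0],"twist":[0,0,0]},{"slide":[1,0,0],"twist":[0,0,0]},{"slide":[1,0,0],"twist":[0,0,0]},{"slide":[1,0,0],"twist":[0,0,0]},{"slide":[1,0,0],"twist":[0,0,0]}])

```text
time: 4.37
ee_pos: [0.4658, -0.3348, 0.0717]
orientation: [3.141, 0.001, 1.449]
contact_force: [-1.1, -4.8, 1.0]
finger_gap: 0.0154
grasp_force: 2.7
```

Request:
send_rows(commands=[{"slide":[1,0,0],"twist":[0,0,0]},{"slide":[0.8,0,0],"twist":[0,0,0]},{"slide":[0.4,0,0],"twist":[0,0,0]},{"slide":[0,0,0],"twist":[0,0,0]},{"slide":[-3.6,0,0],"twist":[0,0,0]}])

```text
time: 4.78
ee_pos: [0.4646, -0.3449, 0.0714]
orientation: [-3.141, -0.003, 1.453]
contact_force: [1.8, 0.6, 0.3]
finger_gap: 0.0156
grasp_force: 0.0
```

```bash
cat > chk.py <<'E'
from h import *
im,dp=cams.get_image('top')
v,u=np.mgrid[150:300,180:430]; uv=np.c_[u.ravel(),v.ravel()]
W=world('top',uv,depth=dp); W=W[dp[uv[:,1],uv[:,0]]>0]
a=np.radians(83.2); D=W-np.array([.5083,-.0652,0]); ys=D[:,0]*np.cos(a)+D[:,1]*np.sin(a); xs=D[:,0]*np.sin(a)-D[:,1]*np.cos(a)
m=(abs(xs+.008)<.015)&(W[:,2]>.014)&(ys>.005)&(ys<.25); y=ys[m];z=W[m,2]
p=np.polyfit(y,z,1)
print('t',telemetry.get_obs()['time'],'front y %.4f'%y.max(),'z end %.3f'%np.median(z[y>y.max()-.03]),'slope %.1f'%np.degrees(np.arctan(p[0])))
for q in(.02,.1):
    s=(abs(ys-q)<.006)&(abs(W[:,2]-(p[1]+p[0]*ys))<.004)&(abs(xs)<.05); print('  x mid at',q,'%.4f'%((xs[s].max()+xs[s].min())/2), end='')
print()
E
python3 chk.py
```

```text
t 4.8333 front y 0.1205 z end 0.088 slope 0.3
  x mid at 0.02 -0.0103  x mid at 0.1 -0.0099
```

Request:
send_rows(commands=[{"slide":[3.3,0,0],"twist":[0,0,0]},{"slide":[0.9,0,0],"twist":[0,0,0]},{"slide":[0.9,0,0],"twist":[0,0,0]},{"slide":[0.7,0,0],"twist":[0,0,0]},{"slide":[-3.6,0,0],"twist":[0,0,0]}])

```text
time: 5.25
ee_pos: [0.4675, -0.3224, 0.0714]
orientation: [-3.141, -0.003, 1.454]
contact_force: [0.9, 0.7, 0.7]
finger_gap: 0.0152
grasp_force: 0.0
```

Request:
send_rows(commands=[{"slide":[0,0,0],"twist":[0,0,0]},{"slide":[0,0,0],"twist":[0,0,0]},{"slide":[0,0,0],"twist":[0,0,0]},{"slide":[0,0,0],"twist":[0,0,0]},{"slide":[0,0,0],"twist":[0,0,0]}])

```text
time: 5.67
ee_pos: [0.4666, -0.327, 0.0713]
orientation: [-3.141, -0.0, 1.449]
contact_force: [0.4, -0.0, -0.5]
finger_gap: 0.0156
grasp_force: 0.0
```

```bash
python3 chk.py
```

```text
t 5.7167 front y 0.1425 z end 0.088 slope -0.2
  x mid at 0.02 -0.0105  x mid at 0.1 -0.0096
```

Front at 142 mm, and the earliest possible tip is at 145. Nudging 3 mm at a time from here.

Request:
send_rows(commands=[{"slide":[3.2,0,0],"twist":[0,0,0]},{"slide":[0.7,0,0],"twist":[0,0,0]},{"slide":[0,0,0],"twist":[0,0,0]},{"slide":[-3.6,0,0],"twist":[0,0,0]},{"slide":[0,0,0],"twist":[0,0,0]}])

```text
time: 6.13
ee_pos: [0.4668, -0.3284, 0.0717]
orientation: [3.141, 0.002, 1.448]
contact_force: [-0.6, -0.7, 0.2]
finger_gap: 0.0157
grasp_force: 0.0
```

Request:
send_rows(commands=[{"slide":[0,0,0],"twist":[0,0,0]},{"slide":[0,0,0],"twist":[0,0,0]},{"slide":[0,0,0],"twist":[0,0,0]},{"slide":[0,0,0],"twist":[0,0,0]},{"slide":[0,0,0],"twist":[0,0,0]}])

```text
time: 6.55
ee_pos: [0.4669, -0.3242, 0.0713]
orientation: [-3.142, -0.0, 1.449]
contact_force: [-0.9, 1.0, 0.9]
finger_gap: 0.0155
grasp_force: 0.0
```

```bash
python3 chk.py
```

```text
t 6.6 front y 0.1469 z end 0.089 slope 0.2
  x mid at 0.02 -0.0102  x mid at 0.1 -0.0100
```

Request:
send_rows(commands=[{"slide":[3.2,0,0],"twist":[0,0,0]},{"slide":[0.7,0,0],"twist":[0,0,0]},{"slide":[0,0,0],"twist":[0,0,0]},{"slide":[-3.6,0,0],"twist":[0,0,0]},{"slide":[0,0,0],"twist":[0,0,0]}])

```text
time: 7.02
ee_pos: [0.4672, -0.3255, 0.0717]
orientation: [3.141, 0.002, 1.448]
contact_force: [-1.1, -0.1, 0.5]
finger_gap: 0.0151
grasp_force: 0.0
```

Request:
send_rows(commands=[{"slide":[0,0,0],"twist":[0,0,0]},{"slide":[0,0,0],"twist":[0,0,0]},{"slide":[0,0,0],"twist":[0,0,0]},{"slide":[0,0,0],"twist":[0,0,0]},{"slide":[0,0,0],"twist":[0,0,0]}])

```text
time: 7.43
ee_pos: [0.4673, -0.3213, 0.0713]
orientation: [-3.142, -0.0, 1.449]
contact_force: [-0.4, 0.6, -0.1]
finger_gap: 0.0156
grasp_force: 0.0
```

```bash
python3 chk.py
```

```text
t 7.4833 front y 0.1498 z end 0.089 slope 0.1
  x mid at 0.02 -0.0104  x mid at 0.1 -0.0097
```

Request:
send_rows(commands=[{"slide":[3.2,0,0],"twist":[0,0,0]},{"slide":[0.7,0,0],"twist":[0,0,0]},{"slide":[0,0,0],"twist":[0,0,0]},{"slide":[-3.6,0,0],"twist":[0,0,0]},{"slide":[0,0,0],"twist":[0,0,0]}])

```text
time: 7.9
ee_pos: [0.4676, -0.3225, 0.0716]
orientation: [3.141, 0.002, 1.448]
contact_force: [0.3, -0.4, -0.1]
finger_gap: 0.0152
grasp_force: 0.0
```

Request:
send_rows(commands=[{"slide":[0,0,0],"twist":[0,0,0]},{"slide":[0,0,0],"twist":[0,0,0]},{"slide":[0,0,0],"twist":[0,0,0]},{"slide":[0,0,0],"twist":[0,0,0]},{"slide":[0,0,0],"twist":[0,0,0]}])

```text
time: 8.32
ee_pos: [0.4677, -0.3183, 0.0713]
orientation: [-3.142, -0.0, 1.449]
contact_force: [0.5, -0.1, 0.1]
finger_gap: 0.0154
grasp_force: 0.0
```

```bash
python3 chk.py
```

```text
t 8.3667 front y 0.1528 z end 0.088 slope -0.0
  x mid at 0.02 -0.0101  x mid at 0.1 -0.0098
```

Request:
send_rows(commands=[{"slide":[3.2,0,0],"twist":[0,0,0]},{"slide":[0.7,0,0],"twist":[0,0,0]},{"slide":[0,0,0],"twist":[0,0,0]},{"slide":[-3.6,0,0],"twist":[0,0,0]},{"slide":[0,0,0],"twist":[0,0,0]}])

```text
time: 8.78
ee_pos: [0.468, -0.3195, 0.0717]
orientation: [3.14, 0.002, 1.448]
contact_force: [-0.1, -1.0, -0.3]
finger_gap: 0.0154
grasp_force: 0.0
```

Request:
send_rows(commands=[{"slide":[0,0,0],"twist":[0,0,0]},{"slide":[0,0,0],"twist":[0,0,0]},{"slide":[0,0,0],"twist":[0,0,0]},{"slide":[0,0,0],"twist":[0,0,0]},{"slide":[0,0,0],"twist":[0,0,0]}])

```text
time: 9.2
ee_pos: [0.4681, -0.3153, 0.0713]
orientation: [-3.142, -0.0, 1.449]
contact_force: [0.0, 0.1, 0.2]
finger_gap: 0.0153
grasp_force: 0.0
```

```bash
python3 chk.py
```

```text
t 9.25 front y 0.1558 z end 0.088 slope -0.2
  x mid at 0.02 -0.0103  x mid at 0.1 -0.0098
```

Request:
send_rows(commands=[{"slide":[3.2,0,0],"twist":[0,0,0]},{"slide":[0.7,0,0],"twist":[0,0,0]},{"slide":[0,0,0],"twist":[0,0,0]},{"slide":[-3.6,0,0],"twist":[0,0,0]},{"slide":[0,0,0],"twist":[0,0,0]}])

```text
time: 9.67
ee_pos: [0.4683, -0.3165, 0.0716]
orientation: [3.141, 0.002, 1.448]
contact_force: [-1.1, -0.9, -0.2]
finger_gap: 0.0156
grasp_force: 0.0
```

Request:
send_rows(commands=[{"slide":[0,0,0],"twist":[0,0,0]},{"slide":[0,0,0],"twist":[0,0,0]},{"slide":[0,0,0],"twist":[0,0,0]},{"slide":[0,0,0],"twist":[0,0,0]},{"slide":[0,0,0],"twist":[0,0,0]}])

```text
time: 10.08
ee_pos: [0.4685, -0.3123, 0.0714]
orientation: [3.142, -0.0, 1.449]
contact_force: [0.3, -0.1, 0.0]
finger_gap: 0.0154
grasp_force: 0.0
```

```bash
python3 chk.py
```

```text
t 10.1333 front y 0.1589 z end 0.088 slope 0.1
  x mid at 0.02 -0.0102  x mid at 0.1 -0.0096
```

Request:
send_rows(commands=[{"slide":[3.2,0,0],"twist":[0,0,0]},{"slide":[0.7,0,0],"twist":[0,0,0]},{"slide":[0,0,0],"twist":[0,0,0]},{"slide":[-3.6,0,0],"twist":[0,0,0]},{"slide":[0,0,0],"twist":[0,0,0]}])

```text
time: 10.55
ee_pos: [0.4687, -0.3135, 0.0717]
orientation: [3.141, 0.002, 1.448]
contact_force: [-0.1, -1.6, -0.0]
finger_gap: 0.0158
grasp_force: 0.0
```

Request:
send_rows(commands=[{"slide":[0,0,0],"twist":[0,0,0]},{"slide":[0,0,0],"twist":[0,0,0]},{"slide":[0,0,0],"twist":[0,0,0]},{"slide":[0,0,0],"twist":[0,0,0]},{"slide":[0,0,0],"twist":[0,0,0]}])

```text
time: 10.97
ee_pos: [0.4688, -0.3093, 0.0713]
orientation: [-3.142, -0.0, 1.449]
contact_force: [-0.5, -0.3, -1.4]
finger_gap: 0.0151
grasp_force: 0.0
```

```bash
python3 chk.py
```

```text
t 11.0167 front y 0.1619 z end 0.089 slope 0.2
  x mid at 0.02 -0.0103  x mid at 0.1 -0.0096
```

Request:
send_rows(commands=[{"slide":[3.2,0,0],"twist":[0,0,0]},{"slide":[0.7,0,0],"twist":[0,0,0]},{"slide":[0,0,0],"twist":[0,0,0]},{"slide":[-3.6,0,0],"twist":[0,0,0]},{"slide":[0,0,0],"twist":[0,0,0]}])

```text
time: 11.43
ee_pos: [0.469, -0.3105, 0.0717]
orientation: [3.141, 0.002, 1.448]
contact_force: [0.7, -1.0, 0.5]
finger_gap: 0.0152
grasp_force: 0.0
```

Request:
send_rows(commands=[{"slide":[0,0,0],"twist":[0,0,0]},{"slide":[0,0,0],"twist":[0,0,0]},{"slide":[0,0,0],"twist":[0,0,0]},{"slide":[0,0,0],"twist":[0,0,0]},{"slide":[0,0,0],"twist":[0,0,0]}])

```text
time: 11.85
ee_pos: [0.4691, -0.3063, 0.0713]
orientation: [-3.142, -0.0, 1.449]
contact_force: [-0.0, 0.5, 1.3]
finger_gap: 0.015
grasp_force: 0.0
```

```bash
python3 chk.py
```

```text
t 11.9 front y 0.1647 z end 0.088 slope 0.1
  x mid at 0.02 -0.0103  x mid at 0.1 -0.0097
```

Request:
send_rows(commands=[{"slide":[3.2,0,0],"twist":[0,0,0]},{"slide":[0.7,0,0],"twist":[0,0,0]},{"slide":[0,0,0],"twist":[0,0,0]},{"slide":[-3.6,0,0],"twist":[0,0,0]},{"slide":[0,0,0],"twist":[0,0,0]}])

```text
time: 12.32
ee_pos: [0.4694, -0.3075, 0.0716]
orientation: [3.141, 0.002, 1.448]
contact_force: [-0.5, -0.3, 0.3]
finger_gap: 0.0153
grasp_force: 0.0
```

Request:
send_rows(commands=[{"slide":[0,0,0],"twist":[0,0,0]},{"slide":[0,0,0],"twist":[0,0,0]},{"slide":[0,0,0],"twist":[0,0,0]},{"slide":[0,0,0],"twist":[0,0,0]},{"slide":[0,0,0],"twist":[0,0,0]}])

```text
time: 12.73
ee_pos: [0.4695, -0.3034, 0.0713]
orientation: [-3.142, -0.0, 1.449]
contact_force: [0.7, 0.1, 0.1]
finger_gap: 0.0153
grasp_force: 0.0
```

```bash
python3 chk.py
```

```text
t 12.7833 front y 0.1678 z end 0.088 slope 0.1
  x mid at 0.02 -0.0103  x mid at 0.1 -0.0098
```

Request:
send_rows(commands=[{"slide":[3.2,0,0],"twist":[0,0,0]},{"slide":[0.7,0,0],"twist":[0,0,0]},{"slide":[0,0,0],"twist":[0,0,0]},{"slide":[-3.6,0,0],"twist":[0,0,0]},{"slide":[0,0,0],"twist":[0,0,0]}])

```text
time: 13.2
ee_pos: [0.4698, -0.3046, 0.0716]
orientation: [3.141, 0.002, 1.448]
contact_force: [-0.1, -1.0, -0.3]
finger_gap: 0.0152
grasp_force: 0.0
```

Request:
send_rows(commands=[{"slide":[0,0,0],"twist":[0,0,0]},{"slide":[0,0,0],"twist":[0,0,0]},{"slide":[0,0,0],"twist":[0,0,0]},{"slide":[0,0,0],"twist":[0,0,0]},{"slide":[0,0,0],"twist":[0,0,0]}])

```text
time: 13.62
ee_pos: [0.4699, -0.3004, 0.0713]
orientation: [-3.142, -0.0, 1.449]
contact_force: [0.2, 0.0, -0.3]
finger_gap: 0.0154
grasp_force: 0.0
```

```bash
python3 chk.py
```

```text
t 13.6667 front y 0.1711 z end 0.088 slope -0.1
  x mid at 0.02 -0.0104  x mid at 0.1 -0.0095
```

Request:
send_rows(commands=[{"slide":[3.2,0,0],"twist":[0,0,0]},{"slide":[0.7,0,0],"twist":[0,0,0]},{"slide":[0,0,0],"twist":[0,0,0]},{"slide":[-3.6,0,0],"twist":[0,0,0]},{"slide":[0,0,0],"twist":[0,0,0]}])

```text
time: 14.08
ee_pos: [0.4701, -0.3016, 0.0716]
orientation: [3.141, 0.002, 1.448]
contact_force: [-0.8, -0.2, 0.1]
finger_gap: 0.0155
grasp_force: 0.0
```

Request:
send_rows(commands=[{"slide":[0,0,0],"twist":[0,0,0]},{"slide":[0,0,0],"twist":[0,0,0]},{"slide":[0,0,0],"twist":[0,0,0]},{"slide":[0,0,0],"twist":[0,0,0]},{"slide":[0,0,0],"twist":[0,0,0]}])

```text
time: 14.5
ee_pos: [0.4703, -0.2974, 0.0713]
orientation: [3.142, 0.0, 1.449]
contact_force: [-1.0, 0.8, 0.2]
finger_gap: 0.0156
grasp_force: 0.0
```

```bash
python3 chk.py
```

```text
t 14.55 front y 0.1720 z end 0.040 slope -17.2
  x mid at 0.02 -0.0104  x mid at 0.1 -0.0105
```

It tipped. Back off and up, then measure bar and saddle without the arm in the way.

Request:
send_rows(commands=[{"slide":[-3,0,0],"twist":[0,0,0]},{"slide":[0,0,-4],"twist":[0,0,0]},{"slide":[0,0,-4],"twist":[0,0,0]},{"slide":[0,0,-4],"twist":[0,0,0]},{"slide":[0,0,-4],"twist":[0,0,0]}], fingers=100)

```text
time: 14.97
ee_pos: [0.4661, -0.3272, 0.2333]
orientation: [-3.141, -0.0, 1.449]
contact_force: [1.5, -0.9, 0.2]
finger_gap: 0.0749
grasp_force: 0.0
```

```bash
python3 chk.py
python3 - <<'E'
from h import *
im,dp=snap('top','t2'); im2,dp2=snap('side','s2')
np.set_printoptions(precision=4,suppress=True)
from scipy.ndimage import label
for n,i,d in(('top',im,dp),('side',im2,dp2)):
    i=i.astype(int); m=(i[...,0]>90)&(i[...,1]<50)&(i[...,2]<50)&(d>0)
    v,u=np.nonzero(m); W=world(n,np.c_[u,v],depth=d)
    s=(abs(W[:,0]-.46)<.08)&(abs(W[:,1]-.33)<.06)&(W[:,2]>.06); P=W[s]; np.save('pics/red_'+n,P)
    q=cv2.minAreaRect(P[:,:2].astype(np.float32)*1000)
    print(n,len(P),q,'z',P[:,2].min(),np.percentile(P[:,2],[50,99]))
    # plane fit of main faces
    for z0 in(.075,.085,.095,.1,.105,.11,.115,.12):
        b=abs(P[:,2]-z0)<.0025
        if b.sum()>5: print('  z',z0,b.sum(),'x',P[b,0].min(),P[b,0].max(),'y',P[b,1].min(),P[b,1].max())
A=cv2.resize(im[195:255,130:195],None,fx=6,fy=6,interpolation=cv2.INTER_CUBIC);B=cv2.resize(im2[100:165,165:220],(330,390),interpolation=cv2.INTER_CUBIC)
A=cv2.resize(A,(420,390)); o=np.hstack([A,B]); cv2.imwrite('pics/c4.png',cv2.convertScaleAbs(o,alpha=1.5)[...,::-1])
E
```

```text
t 15.0167 front y 0.1706 z end 0.032 slope -19.8
  x mid at 0.02 -0.0104  x mid at 0.1 -0.0099
top 174 ((460.38946533203125, 333.918701171875), (29.961875915527344, 92.22270965576172), 89.90311431884766) z 0.07644292934593366 [0.1122 0.118 ]
  z 0.095 10 x 0.4147805411950223 0.5038024003080442 y 0.324713265087364 0.3290238433813343
  z 0.11 62 x 0.4143021756360744 0.5065045090218648 y 0.33605998031942613 0.3489429069728137
  z 0.115 78 x 0.41486809757670123 0.5055713273088064 y 0.3362517278063217 0.34730431070219725Traceback (most recent call last):
  File "<stdin>", line 10, in <module>
    return umr_minimum(a, axis, None, out, keepdims, initial, where)
ValueError: zero-size array to reduction operation minimum which has no identity
```

Request:
send_rows(commands=[{"slide":[3.4,-0.45,0],"twist":[0,0,0]},{"slide":[3.4,-0.45,0],"twist":[0,0,0]},{"slide":[3.4,-0.45,0],"twist":[0,0,0]},{"slide":[3.4,-0.45,0],"twist":[0,0,0]},{"slide":[3.4,-0.45,0],"twist":[0,0,0]}], fingers=50)

```text
time: 15.53
ee_pos: [0.4641, -0.1543, 0.2304]
orientation: [-3.14, -0.0, 1.448]
contact_force: [1.4, 0.4, -0.1]
finger_gap: 0.0425
grasp_force: 0.0
```

Run:
```python
from h import *
np.set_printoptions(precision=4,suppress=True)
P=np.load('pics/red_top.npy'); T=P[P[:,2]>.105]
xs=np.arange(.415,.506,.01); 
m=np.array([[x,np.mean(T[abs(T[:,0]-x)<.006,1]),len(T[abs(T[:,0]-x)<.006])] for x in xs]); print(m)
print('line slope deg',np.degrees(np.arctan(np.polyfit(m[:,0],m[:,1],1)[0])))
print(T[:,1].min(),T[:,1].max(),T[:,1].mean(),T[:,2].mean(), np.polyfit(T[:,1],T[:,2],1))
im,dp=load('t2'); im2,_=load('s2')
A=cv2.resize(im[195:255,130:200],(420,360),interpolation=cv2.INTER_CUBIC);B=cv2.resize(im2[100:165,165:220],(305,360),interpolation=cv2.INTER_CUBIC)
cv2.imwrite('pics/c4.png',cv2.convertScaleAbs(np.hstack([A,B]),alpha=1.6)[...,::-1])
```

```text
[[ 0.415   0.3426 12.    ]
 [ 0.425   0.3419 20.    ]
 [ 0.435   0.3425 19.    ]
 [ 0.445   0.3426 20.    ]
 [ 0.455   0.3425 18.    ]
 [ 0.465   0.3429 18.    ]
 [ 0.475   0.3415 17.    ]
 [ 0.485   0.3426 17.    ]
 [ 0.495   0.3421 20.    ]
 [ 0.505   0.3424 14.    ]]
line slope deg -0.10936546805153212
0.33605998031942613 0.3489429069728137 0.3423547052402562 0.11275090462605297 [-0.4191  0.2562]
```

View pics/c4.png

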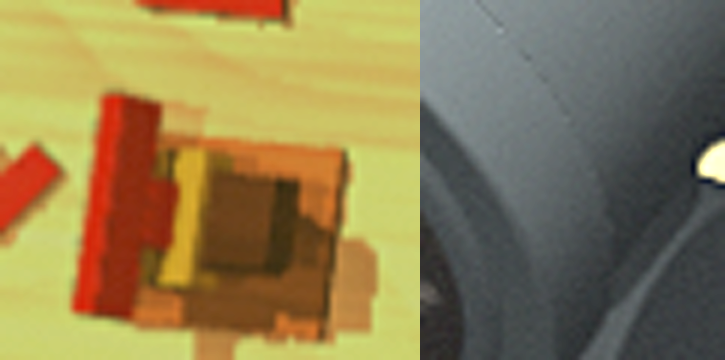

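The crop shows the crosspiece at (118,205), square to the world axes (yaw 90°, within 0.2°). Its top-face centre is at (0.460, 0.342, 0.113), consistent with the rest's 75 mm ridge. Moving over it.

Request:
send_rows(commands=[{"slide":[3.4,-0.45,0],"twist":[0,0,0]},{"slide":[3.4,-0.45,0],"twist":[0,0,0]},{"slide":[3.4,-0.45,0],"twist":[0,0,0]},{"slide":[3.4,-0.45,0],"twist":[0,0,0]},{"slide":[3.4,-0.45,0],"twist":[0,0,0]}])

```text
time: 15.95
ee_pos: [0.4625, 0.0172, 0.2305]
orientation: [-3.141, 0.0, 1.449]
contact_force: [1.4, -0.3, -0.3]
finger_gap: 0.0426
grasp_force: 0.0
```

Request:
send_rows(commands=[{"slide":[3.4,-0.45,0],"twist":[0,0,0]},{"slide":[3.4,-0.45,0],"twist":[0,0,0]},{"slide":[3.4,-0.45,0],"twist":[0,0,0]},{"slide":[3.4,-0.45,0],"twist":[0,0,0]},{"slide":[3.4,-0.45,0],"twist":[0,0,0]}])

```text
time: 16.37
ee_pos: [0.4608, 0.1886, 0.2305]
orientation: [-3.141, 0.001, 1.449]
contact_force: [0.2, -0.6, -0.3]
finger_gap: 0.0431
grasp_force: 0.0
```

Request:
send_rows(commands=[{"slide":[3.4,-0.45,0],"twist":[0,0,0]},{"slide":[3.4,-0.45,0],"twist":[0,0,0]},{"slide":[3.4,-0.45,0],"twist":[0,0,0]},{"slide":[3.4,-0.45,0],"twist":[0,0,0]},{"slide":[3.4,-0.45,0],"twist":[0,0,0]}])

```text
time: 16.78
ee_pos: [0.4593, 0.36, 0.2303]
orientation: [-3.141, 0.001, 1.449]
contact_force: [-0.3, 0.1, 0.1]
finger_gap: 0.0428
grasp_force: 0.0
```

Request:
send_rows(commands=[{"slide":[0,0,0],"twist":[0,0,-6.5]},{"slide":[0,0,0],"twist":[0,0,-6.5]},{"slide":[0,0,0],"twist":[0,0,-6.5]},{"slide":[0,0,0],"twist":[0,0,-6.5]},{"slide":[0,0,0],"twist":[0,0,-6.5]}])

```text
time: 17.2
ee_pos: [0.4596, 0.3583, 0.2302]
orientation: [-3.14, 0.0, 2.022]
contact_force: [0.2, 0.5, 0.5]
finger_gap: 0.0424
grasp_force: 0.0
```

Request:
send_rows(commands=[{"slide":[0,0,0],"twist":[0,0,-6.5]},{"slide":[0,0,0],"twist":[0,0,-6.5]},{"slide":[0,0,0],"twist":[0,0,-6.5]},{"slide":[0,0,0],"twist":[0,0,-6.5]},{"slide":[0,0,0],"twist":[0,0,-6.5]}])

```text
time: 17.62
ee_pos: [0.4597, 0.3582, 0.2302]
orientation: [-3.14, -0.001, 2.589]
contact_force: [-0.5, -0.0, -0.5]
finger_gap: 0.0425
grasp_force: 0.0
```

Request:
send_rows(commands=[{"slide":[0,0,0],"twist":[0,0,-6.4]},{"slide":[0,0,0],"twist":[0,0,-6.4]},{"slide":[0,0,0],"twist":[0,0,-6.4]},{"slide":[0,0,0],"twist":[0,0,-6.4]},{"slide":[0,0,0],"twist":[0,0,-6.4]}])

```text
time: 18.03
ee_pos: [0.4597, 0.3582, 0.2302]
orientation: [-3.141, -0.001, -3.136]
contact_force: [0.8, -0.7, 0.2]
finger_gap: 0.0427
grasp_force: 0.0
```

Request:
send_rows(commands=[{"slide":[0,0,0],"twist":[6,0,0]},{"slide":[0,0,0],"twist":[6,0,0]},{"slide":[0,0,0],"twist":[6,0,0]},{"slide":[0,0,0],"twist":[6,0,0]},{"slide":[0,0,0],"twist":[6,0,0]}])

```text
time: 18.45
ee_pos: [0.46, 0.3585, 0.2314]
orientation: [-2.613, 0.001, -3.141]
contact_force: [0.6, 0.2, 0.9]
finger_gap: 0.0426
grasp_force: 0.0
```

```bash
cat > go.py <<'E'
import sys
from h import *
from scipy.spatial.transform import Rotation as Ro
o=telemetry.get_obs(); R=Ro.from_euler('xyz',o['orientation']).as_matrix()
def d(t): return (R.T@(np.array(t)-o['ee_pos'])*100).round(2)
def tw(Rt): return np.degrees(Ro.from_matrix(R.T@Rt).as_rotvec()).round(2)
def pose(yaw,tilt): # tool x = -(lateral), tool z = -normal ; yaw of saddle x deg
    a,t=np.radians([yaw,tilt]); e=np.array([np.cos(a),np.sin(a),0]); n=e*np.sin(t)+np.array([0,0,np.cos(t)])
    y=e*np.cos(t)-np.array([0,0,np.sin(t)]); return np.c_[np.cross(y,-n),y,-n],n
E
python3 - <<'E'
from go import *
Rt,n=pose(90,30); O=np.array([.460,.3184,.0712])
print(o['time'],o['ee_pos'],o['joints'].round(2),'hover',d(O+.078*n),'grasp',d(O+.018*n),'twist',tw(Rt))
E
```

```text
18.45 [0.45997533 0.35849314 0.23136824] [ 0.84  0.81  0.78  1.95 -0.34  0.92] hover [0.01 4.57 8.05] grasp [ 0.02  4.6  14.05] twist [-0.27  0.08  0.02]
```

Request:
send_rows(commands=[{"slide":[0,2.3,2],"twist":[0,0,0]},{"slide":[0,2.3,2],"twist":[0,0,0]},{"slide":[0,0,2],"twist":[0,0,0]},{"slide":[0,0,2],"twist":[0,0,0]},{"slide":[0,0,0],"twist":[0,0,0]}])

```text
time: 18.87
ee_pos: [0.4587, 0.3559, 0.135]
orientation: [-2.613, -0.005, 3.141]
contact_force: [-0.2, 0.3, -0.4]
finger_gap: 0.0428
grasp_force: 0.0
```

Run:
```python
from go import *
Rt,n=pose(90,30); O=np.array([.460,.3184,.0712])
print(o['time'],o['ee_pos'],o['joints'].round(2),'grasp',d(O+.018*n),'twist',tw(Rt))
im,dp=snap('top','t3')
cv2.imwrite('pics/c5.png',cv2.convertScaleAbs(cv2.resize(im[170:270,90:210],(720,600),interpolation=cv2.INTER_CUBIC),alpha=1.6)[...,::-1])
```

```text
18.8667 [0.45871003 0.35585065 0.13501207] [ 0.84  0.81  0.53  1.71 -0.34  0.91] grasp [-0.15 -0.02  5.6 ] twist [-0.31 -0.25  0.11]
```

View pics/c5.png

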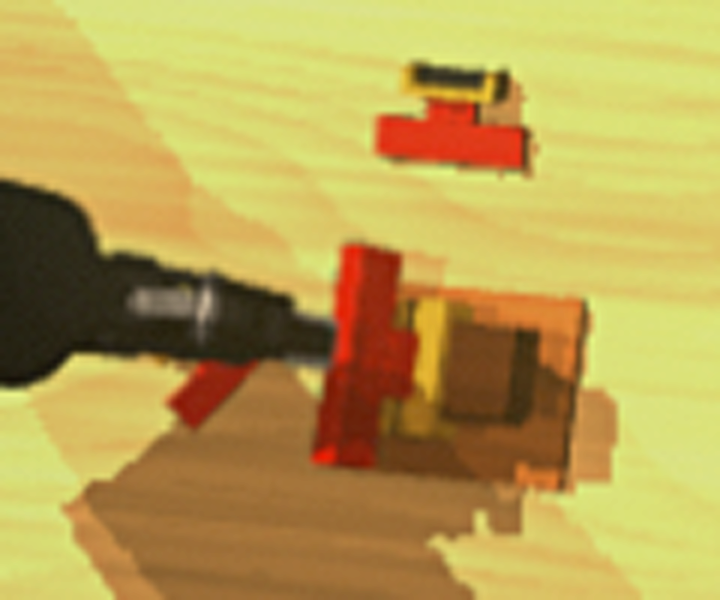

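The crop shows the open fingers (320,340) in line with the large saddle's crosspiece (360,355). Descend and grip.

Request:
send_rows(commands=[{"slide":[-0.1,0,1.5],"twist":[0,0,0]},{"slide":[0,0,1.5],"twist":[0,0,0]},{"slide":[0,0,1.5],"twist":[0,0,0]},{"slide":[0,0,1.1],"twist":[0,0,0]},{"slide":[0,0,0],"twist":[0,0,0]}])

```text
time: 19.33
ee_pos: [0.461, 0.3297, 0.0902]
orientation: [-2.617, -0.001, 3.141]
contact_force: [0.8, -1.4, 0.4]
finger_gap: 0.0427
grasp_force: 0.0
```

Run:
```python
from go import *
Rt,n=pose(90,30); O=np.array([.460,.3184,.0712])
print(o['time'],o['ee_pos'],o['contact_force'],'grasp',d(O+.018*n),'twist',tw(Rt))
```

```text
19.3333 [0.46104208 0.32969385 0.09024115] [ 0.84684786 -1.40118928  0.40700383] grasp [ 0.1  -0.03  0.41] twist [-0.04 -0.06 -0.01]
```

Request:
send_rows(commands=[{"slide":[0,0,0.3],"twist":[0,0,0]},{"slide":[0,0,0],"twist":[0,0,0]},{"slide":[0,0,0],"twist":[0,0,0]},{"slide":[0,0,0],"twist":[0,0,0]},{"slide":[0,0,0],"twist":[0,0,0]}])

```text
time: 19.75
ee_pos: [0.4613, 0.3291, 0.0883]
orientation: [-2.618, 0.0, -3.142]
contact_force: [-0.2, 0.5, 0.1]
finger_gap: 0.0428
grasp_force: 0.0
```

Request:
send_rows(commands=[{"slide":[0,0,0],"twist":[0,0,0]},{"slide":[0,0,0],"twist":[0,0,0]},{"slide":[0,0,0],"twist":[0,0,0]},{"slide":[0,0,0],"twist":[0,0,0]},{"slide":[0,0,0],"twist":[0,0,0]}], fingers=0)

```text
time: 20.17
ee_pos: [0.4613, 0.3289, 0.0881]
orientation: [-2.618, 0.0, 3.141]
contact_force: [0.6, 2.7, 3.5]
finger_gap: 0.0136
grasp_force: 59.1
```

Request:
send_rows(commands=[{"slide":[0,0,0],"twist":[0,0,0]},{"slide":[0,0,0],"twist":[0,0,0]},{"slide":[0,0,0],"twist":[0,0,0]},{"slide":[0,0,0],"twist":[0,0,0]},{"slide":[0,0,0],"twist":[0,0,0]}])

```text
time: 20.58
ee_pos: [0.4613, 0.3289, 0.0881]
orientation: [-2.618, 0.0, 3.142]
contact_force: [0.5, 4.7, 6.1]
finger_gap: 0.0131
grasp_force: 59.4
```

Run:
```python
from go import *
Rt,n=pose(90,30); O=np.array([.460,.3184,.0712])
print(o['time'],o['ee_pos'],o['contact_force'],o['finger_gap'],o['grasp_force'],'grasp',d(O+.018*n),'twist',tw(Rt))
```

```text
20.5833 [0.46127251 0.32890716 0.08810268] [0.46790387 4.65583725 6.08157729] 0.013118612651942547 59.448877573013306 grasp [ 0.13 -0.06  0.19] twist [ 0.03  0.02 -0.01]
```

Request:
send_rows(commands=[{"slide":[0,0,-1],"twist":[0,0,0]},{"slide":[0,0,-2.5],"twist":[0,0,0]},{"slide":[0,0,-3.5],"twist":[0,0,0]},{"slide":[0,0,-2],"twist":[0,0,0]},{"slide":[0,0,0],"twist":[0,0,0]}])

```text
time: 21.0
ee_pos: [0.4615, 0.3757, 0.1687]
orientation: [-2.621, 0.003, -3.141]
contact_force: [0.0, -0.4, -0.6]
finger_gap: 0.0131
grasp_force: 58.7
```

```bash
cat > tgt.py <<'E'
from go import *
Rt,n=pose(83,20); E=np.array([.498,-.064,.065]); ex=Rt[:,1]
S=E+.022*n-.0025*ex
E
python3 - <<'E'
from tgt import *
np.set_printoptions(precision=4,suppress=True)
print(o['time'],o['ee_pos'],o['contact_force'],o['finger_gap'],'twist',tw(Rt),'S',S,'hover',S+.08*n,(Rt.T@(S+.08*n-o['ee_pos'])*100).round(2))
im,dp=snap('top','t4')
i=im.astype(int); T=o['ee_pos']
v,u=np.mgrid[150:290,60:240]; uv=np.c_[u.ravel(),v.ravel()]; W=world('top',uv,depth=dp); L=(W-T)@R  # tool frame
C=i[uv[:,1],uv[:,0]]; red=(C[:,0]>90)&(C[:,1]<50)&(C[:,2]<50); yel=(C[:,0]>100)&(C[:,1]>80)&(C[:,2]<60)
near=(abs(L)<.07).all(1)
P=L[red&near]; print('red',len(P),P.min(0),P.max(0)); 
Q=L[yel&near]; print('brass',len(Q),Q.min(0) if len(Q) else '',Q.max(0) if len(Q) else '',np.median(Q,axis=0) if len(Q) else '')
cv2.imwrite('pics/c6.png',cv2.convertScaleAbs(cv2.resize(im[170:270,90:210],(720,600),interpolation=cv2.INTER_CUBIC),alpha=1.6)[...,::-1])
E
```

```text
21.0 [0.4615 0.3757 0.1687] [ 0.0402 -0.4316 -0.5775] 0.013099770503729655 twist [-9.82  3.11  6.34] S [ 0.4986 -0.0589  0.0865] hover [ 0.502  -0.0317  0.1617] [ -8.98 -37.3   14.32]
red 80 [-0.0458 -0.011  -0.0316] [-0.0084  0.0058  0.0107]
brass 65 [-0.0277 -0.0233 -0.0307] [0.0317 0.0064 0.0283] [-0.014  -0.0153  0.0136]
```

View pics/c6.png

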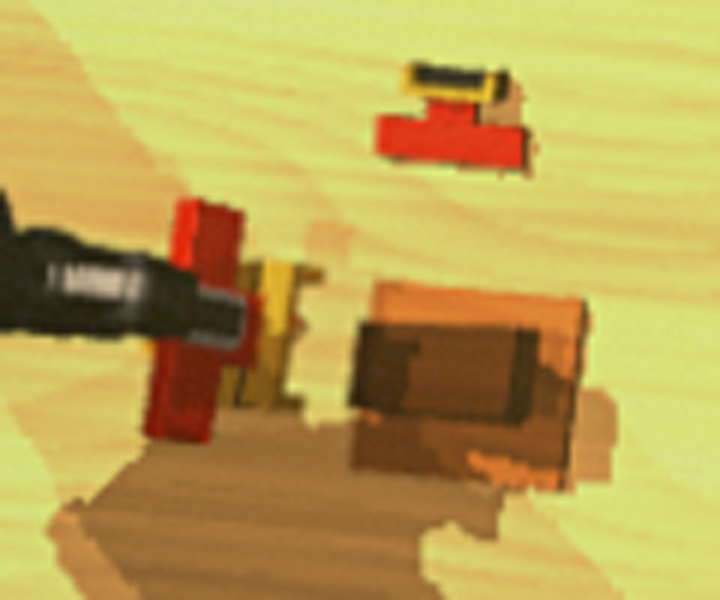

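Saddle held squarely and the rest is empty (crosspiece at (195,320), plate at (265,335)). Carrying it over the bar, aligned to yaw 83° and tilt 20°.

Request:
send_rows(commands=[{"slide":[0,0,0],"twist":[-4.9,1.55,3.17]},{"slide":[0,0,0],"twist":[-4.9,1.55,3.17]},{"slide":[-0.75,-3.1,1.2],"twist":[0,0,0]},{"slide":[-0.75,-3.1,1.2],"twist":[0,0,0]},{"slide":[-0.75,-3.1,1.2],"twist":[0,0,0]}])

```text
time: 21.47
ee_pos: [0.4705, 0.2695, 0.163]
orientation: [-2.788, -0.003, 3.018]
contact_force: [0.9, -0.5, -1.2]
finger_gap: 0.0132
grasp_force: 58.7
```

Request:
send_rows(commands=[{"slide":[-0.75,-3.1,1.2],"twist":[0,0,0]},{"slide":[-0.75,-3.1,1.2],"twist":[0,0,0]},{"slide":[-0.75,-3.1,1.2],"twist":[0,0,0]},{"slide":[-0.75,-3.1,1.2],"twist":[0,0,0]},{"slide":[-0.75,-3.1,1.2],"twist":[0,0,0]}])

```text
time: 21.88
ee_pos: [0.4869, 0.1, 0.1601]
orientation: [-2.788, -0.004, 3.018]
contact_force: [-0.4, -0.7, -0.6]
finger_gap: 0.013
grasp_force: 58.7
```

Request:
send_rows(commands=[{"slide":[-0.75,-3.1,1.2],"twist":[0,0,0]},{"slide":[-0.75,-3.1,1.2],"twist":[0,0,0]},{"slide":[-0.75,-3.1,1.2],"twist":[0,0,0]},{"slide":[-0.75,-3.1,1.1],"twist":[0,0,0]},{"slide":[0,0,0],"twist":[0,0,0]}])

```text
time: 22.3
ee_pos: [0.5002, -0.0381, 0.1591]
orientation: [-2.787, -0.003, 3.014]
contact_force: [0.0, 0.2, -1.0]
finger_gap: 0.0131
grasp_force: 58.8
```

Run:
```python
from tgt import *
np.set_printoptions(precision=4,suppress=True)
print(o['time'],o['ee_pos'],o['joints'].round(2),o['finger_gap'],'twist',tw(Rt),'place',d(S+.020*n-.0013*Rt[:,0]))
im,dp=cams.get_image('top')
v,u=np.mgrid[150:300,180:430]; uv=np.c_[u.ravel(),v.ravel()]; W=world('top',uv,depth=dp)
L=(W-E)@np.c_[np.cross(ex,n)*-1,ex,n]  # bar frame: lateral?, along, normal
m=(abs(L[:,2]-.022)<.004)&(abs(L[:,0])<.03)&(L[:,1]>-.2)&(L[:,1]<.2)
for a in np.arange(-.18,.18,.02):
    s=m&(abs(L[:,1]-a-.01)<.01)
    if s.sum()>15: print('%.2f'%(a+.01),s.sum(),'lat %.4f %.4f'%tuple(np.percentile(L[s,0],[1,99])),'norm %.4f'%np.median(L[s,2]))
print('lat axis',-np.cross(ex,n))
```

```text
22.3 [ 0.5002 -0.0381  0.1591] [ 0.14  0.32 -0.13  1.22 -0.34  0.28] 0.013079989771631597 twist [-0.3  -0.28 -0.23] place [-0.25  0.56  5.52]
-0.17 128 lat -0.0208 0.0190 norm 0.0231
-0.15 117 lat -0.0212 0.0185 norm 0.0232
-0.13 118 lat -0.0187 0.0184 norm 0.0232
-0.11 117 lat -0.0190 0.0190 norm 0.0226
-0.09 120 lat -0.0188 0.0206 norm 0.0229
-0.07 111 lat -0.0184 0.0209 norm 0.0230
-0.05 114 lat -0.0185 0.0204 norm 0.0231
-0.03 88 lat -0.0187 0.0206 norm 0.0233
lat axis [-0.9925  0.1219 -0.    ]
```

Request:
send_rows(commands=[{"slide":[-0.2,0.5,0],"twist":[-0.3,-0.2,-0.2]},{"slide":[0,0,1.5],"twist":[0,0,0]},{"slide":[0,0,1.2],"twist":[0,0,0]},{"slide":[0,0,1],"twist":[0,0,0]},{"slide":[0,0,0],"twist":[0,0,0]}])

```text
time: 22.77
ee_pos: [0.5012, -0.0402, 0.1211]
orientation: [-2.794, -0.003, 3.024]
contact_force: [-0.8, -0.6, -1.6]
finger_gap: 0.0127
grasp_force: 58.9
```

Request:
send_rows(commands=[{"slide":[0,0,0],"twist":[0,0,0]},{"slide":[0,0,0],"twist":[0,0,0]},{"slide":[0,0,0],"twist":[0,0,0]},{"slide":[0,0,0],"twist":[0,0,0]},{"slide":[0,0,0],"twist":[0,0,0]}])

```text
time: 23.18
ee_pos: [0.5028, -0.0407, 0.1237]
orientation: [-2.795, 0.001, 3.023]
contact_force: [-0.1, -0.1, -1.7]
finger_gap: 0.0128
grasp_force: 58.9
```

Run:
```python
from tgt import *
print(o['time'],o['ee_pos'],o['contact_force'],'twist',tw(Rt),'place',d(S+.020*n-.0013*Rt[:,0]))
im,dp=snap('top','t5'); im2,_=snap('side','s5')
p=proj('top',S)[0].astype(int); q=proj('side',S)[0].astype(int)
c=lambda i,p:cv2.resize(i[p[1]-35:p[1]+35,p[0]-35:p[0]+35],(390,390),interpolation=cv2.INTER_CUBIC)
cv2.imwrite('pics/c7.png',cv2.convertScaleAbs(np.hstack([c(im,p),c(im2,q)]),alpha=1.6)[...,::-1])
```

```text
23.1833 [ 0.50284756 -0.04068417  0.12368284] [-0.08348932 -0.09892434 -1.67606382] twist [0.12 0.1  0.19] place [ 0.07 -0.48  2.12]
```

View pics/c7.png

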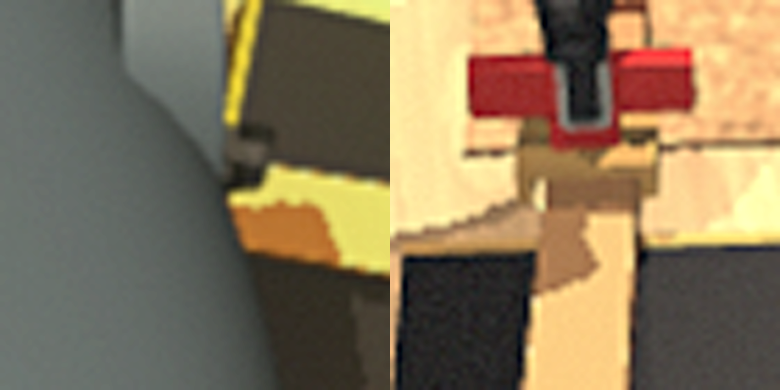

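Side crop: the legs (525 and 650, 170) hang evenly either side of the bar (540 to 640). The settled reading says 5 mm back along the bar and 21 mm down.

Request:
send_rows(commands=[{"slide":[0.05,-0.48,0],"twist":[0,0,0]},{"slide":[0,0,0.6],"twist":[0,0,0]},{"slide":[0,0,0.6],"twist":[0,0,0]},{"slide":[0,0,0.4],"twist":[0,0,0]},{"slide":[0,0,0],"twist":[0,0,0]}])

```text
time: 23.7
ee_pos: [0.5002, -0.0512, 0.1088]
orientation: [-2.794, -0.002, 3.022]
contact_force: [-0.0, -0.2, -1.0]
finger_gap: 0.013
grasp_force: 58.9
```

Request:
send_rows(commands=[{"slide":[0,0,0],"twist":[0,0,0]},{"slide":[0,0,0],"twist":[0,0,0]},{"slide":[0,0,0],"twist":[0,0,0]},{"slide":[0,0,0],"twist":[0,0,0]},{"slide":[0,0,0],"twist":[0,0,0]}])

```text
time: 24.12
ee_pos: [0.5011, -0.0507, 0.1101]
orientation: [-2.794, 0.0, 3.023]
contact_force: [-0.3, 0.7, -0.3]
finger_gap: 0.013
grasp_force: 58.9
```

Run:
```python
from tgt import *
print(o['time'],o['ee_pos'],o['contact_force'],o['moment'],'twist',tw(Rt),'place',d(S+.020*n-.0013*Rt[:,0]))
```

```text
24.1167 [ 0.50106507 -0.05069109  0.11009353] [-0.33747047  0.70957473 -0.34378219] [ 0.38111135 -0.00944705  0.00717489] twist [0.11 0.09 0.19] place [0.01 0.01 0.5 ]
```

Request:
send_rows(commands=[{"slide":[0,0,0.15],"twist":[0,0,0]},{"slide":[0,0,0.15],"twist":[0,0,0]},{"slide":[0,0,0],"twist":[0,0,0]},{"slide":[0,0,0],"twist":[0,0,0]},{"slide":[0,0,0],"twist":[0,0,0]}])

```text
time: 24.53
ee_pos: [0.5008, -0.0518, 0.1071]
orientation: [-2.794, -0.0, 3.023]
contact_force: [-0.0, -0.2, -0.8]
finger_gap: 0.0129
grasp_force: 58.9
```

Request:
send_rows(commands=[{"slide":[0,0,0.1],"twist":[0,0,0]},{"slide":[0,0,0],"twist":[0,0,0]},{"slide":[0,0,0],"twist":[0,0,0]},{"slide":[0,0,0],"twist":[0,0,0]},{"slide":[0,0,0],"twist":[0,0,0]}])

```text
time: 24.95
ee_pos: [0.5008, -0.0521, 0.1062]
orientation: [-2.794, 0.0, 3.023]
contact_force: [-0.3, -0.9, -0.8]
finger_gap: 0.0133
grasp_force: 58.9
```

Request:
send_rows(commands=[{"slide":[0,0,0.1],"twist":[0,0,0]},{"slide":[0,0,0],"twist":[0,0,0]},{"slide":[0,0,0],"twist":[0,0,0]},{"slide":[0,0,0],"twist":[0,0,0]},{"slide":[0,0,0],"twist":[0,0,0]}])

```text
time: 25.37
ee_pos: [0.5009, -0.0524, 0.1056]
orientation: [-2.794, 0.0, 3.023]
contact_force: [-0.8, 1.4, 6.4]
finger_gap: 0.0131
grasp_force: 60.0
```

Request:
send_rows(commands=[{"slide":[0,0,0.1],"twist":[0,0,0]},{"slide":[0,0,0],"twist":[0,0,0]},{"slide":[0,0,0],"twist":[0,0,0]},{"slide":[0,0,0],"twist":[0,0,0]},{"slide":[0,0,0],"twist":[0,0,0]}])

```text
time: 25.78
ee_pos: [0.5011, -0.0525, 0.1054]
orientation: [-2.795, 0.001, 3.023]
contact_force: [-5.6, 6.9, 18.6]
finger_gap: 0.0131
grasp_force: 62.0
```

Contact at the expected height. Relieve 1 mm and open, then withdraw along the handle.

Request:
send_rows(commands=[{"slide":[0,0,-0.12],"twist":[0,0,0]},{"slide":[0,0,0],"twist":[0,0,0]},{"slide":[0,0,0],"twist":[0,0,0]},{"slide":[0,0,0],"twist":[0,0,0]},{"slide":[0,0,0],"twist":[0,0,0]}])

```text
time: 26.2
ee_pos: [0.5009, -0.0524, 0.1056]
orientation: [-2.794, 0.0, 3.023]
contact_force: [-0.6, 2.6, 5.8]
finger_gap: 0.0132
grasp_force: 59.6
```

Request:
send_rows(commands=[{"slide":[0,0,0],"twist":[0,0,0]},{"slide":[0,0,0],"twist":[0,0,0]},{"slide":[0,0,0],"twist":[0,0,0]},{"slide":[0,0,0],"twist":[0,0,0]},{"slide":[0,0,0],"twist":[0,0,0]}], fingers=45)

```text
time: 26.62
ee_pos: [0.5007, -0.0524, 0.1054]
orientation: [-2.794, -0.0, 3.023]
contact_force: [0.1, 0.7, 0.0]
finger_gap: 0.0387
grasp_force: 0.0
```

Request:
send_rows(commands=[{"slide":[0,0,-1],"twist":[0,0,0]},{"slide":[0,0,-2],"twist":[0,0,0]},{"slide":[0,0,-3],"twist":[0,0,0]},{"slide":[0,0,-3.5],"twist":[0,0,0]},{"slide":[0,0,-3.5],"twist":[0,0,0]}])

```text
time: 27.03
ee_pos: [0.5054, -0.0082, 0.2289]
orientation: [-2.794, -0.001, 3.022]
contact_force: [0.3, -0.1, 0.2]
finger_gap: 0.0388
grasp_force: 0.0
```

Request:
send_rows(commands=[{"slide":[0,3.8,-1],"twist":[0,0,0]},{"slide":[0,3.8,-1],"twist":[0,0,0]},{"slide":[0,3.8,-1],"twist":[0,0,0]},{"slide":[0,3.8,-1],"twist":[0,0,0]},{"slide":[0,3.8,-1],"twist":[0,0,0]}])

```text
time: 27.45
ee_pos: [0.529, 0.1877, 0.2099]
orientation: [-2.794, 0.0, 3.023]
contact_force: [1.5, 0.2, 0.4]
finger_gap: 0.0383
grasp_force: 0.0
```

Request:
send_rows(commands=[{"slide":[0,3.8,-1],"twist":[0,0,0]},{"slide":[0,3.8,-1],"twist":[0,0,0]},{"slide":[0,3.8,-1],"twist":[0,0,0]},{"slide":[0,3.8,-1],"twist":[0,0,0]},{"slide":[0,0,0],"twist":[0,0,0]}])

```text
time: 27.87
ee_pos: [0.547, 0.3419, 0.1927]
orientation: [-2.793, -0.002, 3.027]
contact_force: [0.3, -0.3, -0.7]
finger_gap: 0.0385
grasp_force: 0.0
```

```bash
python3 chk.py
python3 - <<'E'
from tgt import *
np.set_printoptions(precision=4,suppress=True)
im,dp=snap('top','t6'); im2,dp2=snap('side','s6')
print(o['time'],o['ee_pos'])
B=np.c_[ex,np.cross(n,ex),n]  # along, left?, normal
for nm,i,d_ in(('top',im,dp),('side',im2,dp2)):
    v,u=np.mgrid[20:380,20:490]; uv=np.c_[u.ravel(),v.ravel()]; k=d_[uv[:,1],uv[:,0]]>0; uv=uv[k]
    L=(world(nm,uv,depth=d_)-E)@B; C=i[uv[:,1],uv[:,0]].astype(int)
    red=(C[:,0]>60)&(C[:,1]<.45*C[:,0])&(C[:,2]<.45*C[:,0])&(abs(L[:,0])<.05)&(abs(L[:,1])<.07)&(L[:,2]>.03)&(L[:,2]<.09)
    P=L[red]; print(nm,'red',len(P),P.min(0),P.max(0))
    T=P[P[:,2]>.066]; print('  top face',len(T),T.min(0),T.max(0),T.mean(0),'yaw',np.degrees(np.polyfit(T[:,1],T[:,0],1)[0]),'tilt',np.degrees(np.polyfit(T[:,1],T[:,2],1)[0]))
p=proj('top',S)[0].astype(int); q=proj('side',S)[0].astype(int)
c=lambda i,p:cv2.resize(i[p[1]-35:p[1]+35,p[0]-35:p[0]+35],(390,390),interpolation=cv2.INTER_CUBIC)
cv2.imwrite('pics/c8.png',cv2.convertScaleAbs(np.hstack([c(im,p),c(im2,q)]),alpha=1.6)[...,::-1]); print(p,q)
E
```

```text
t 27.9167 front y 0.1708 z end 0.033 slope -28.5
27.9167 [0.5472 0.3394 0.1936]
top red 253 [-0.0115 -0.0461  0.0301] [0.0139 0.0468 0.0762]
  top face 204 [-0.0115 -0.0461  0.0661] [0.0034 0.0468 0.0762] [-0.0045  0.0009  0.0704] yaw -0.13632561169750776 tilt -0.005808354188034556
side red 478 [-0.0155 -0.0454  0.0308] [0.0064 0.0469 0.0723]
  top face 149 [-0.0155 -0.0438  0.066 ] [0.0064 0.0462 0.0723] [-0.006   0.0011  0.0689] yaw -0.10947364431194198 tilt 0.18372672265305323
[302 230] [216 225]Traceback (most recent call last):
  File "chk.py", line 10, in <module>
    s=(abs(ys-q)<.006)&(abs(W[:,2]-(p[1]+p[0]*ys))<.004)&(abs(xs)<.05); print('  x mid at',q,'%.4f'%((xs[s].max()+xs[s].min())/2), end='')
                                                                                                      ~~~~~~~~~^^
    return umr_maximum(a, axis, None, out, keepdims, initial, where)
ValueError: zero-size array to reduction operation maximum which has no identity
```

View pics/c8.png

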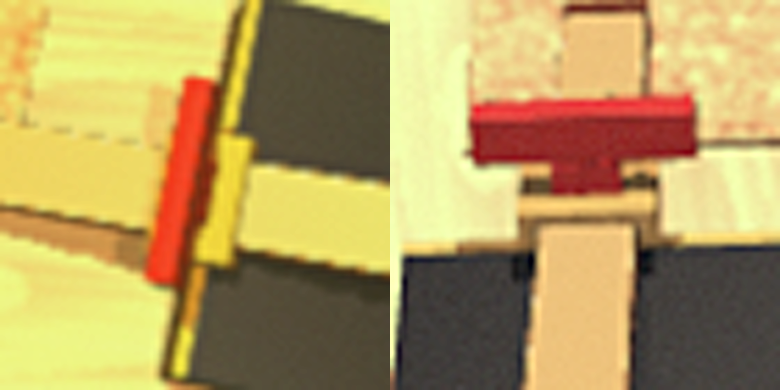

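The saddle sits flat on the bar (top face 70 mm above the bar's underside, yaw and tilt within 0.2°). The side crop shows the plate at (588,205), legs either side of the bar and the brass line at rows 243 to 253. I'll cross-check the edge line in the side view before deciding on a correction.

Run:
```python
from tgt import *
np.set_printoptions(precision=4,suppress=True)
a=np.radians(83.2); B=np.c_[ex,np.cross(n,ex),n]
im2,dp2=load('s6'); im,dp=load('t6')
# edge samples: slab x -0.07 and +0.06; scan slab y for brass rows, both views
for nm,i in(('top',im),('side',im2)):
    for lx in(-.08,-.06,.045,.06,.075):
        ys=np.arange(-.02,.021,.001)
        P=np.array([[.5083,-.0652,.065]])+lx*np.array([[np.sin(a),-np.cos(a),0]])+ys[:,None]*np.array([[np.cos(a),np.sin(a),0]])
        px=proj(nm,P).round().astype(int); c=i[px[:,1],px[:,0]].astype(int); print(nm,lx,' '.join(str(x) for x in (c[:,0]-c[:,2])[::2]),'|',' '.join(str(x) for x in c.sum(1)[::2]))
```

```text
top -0.08 19 18 18 18 17 17 38 38 94 104 77 77 46 58 63 70 65 65 65 65 64 | 144 142 145 145 143 136 186 186 313 315 220 220 128 259 287 382 391 386 386 384 385
top -0.06 18 18 18 17 15 14 25 76 110 110 88 45 45 56 74 75 75 71 72 72 72 | 141 141 141 139 138 139 153 222 258 258 202 125 125 210 321 372 372 378 377 373 373
top 0.045 17 19 18 17 17 18 62 62 102 97 97 64 55 67 67 108 131 133 133 136 126 | 138 138 139 140 133 136 223 223 308 276 276 172 116 114 114 186 215 209 209 200 227
top 0.06 17 19 19 19 16 16 63 81 114 95 95 59 50 71 69 73 72 72 72 72 69 | 138 139 135 135 130 137 224 261 330 267 267 155 152 287 330 376 372 372 368 368 379
top 0.075 19 17 17 17 17 23 81 81 113 95 95 58 55 71 71 74 72 72 73 72 73 | 137 138 135 135 131 140 261 261 331 267 267 157 207 326 326 375 373 373 367 372 366
side -0.08 5 5 5 4 4 4 -5 50 79 79 65 47 47 43 45 45 45 44 44 45 45 | 121 112 112 113 111 111 83 236 341 341 385 416 416 419 416 416 419 414 414 415 419
side -0.06 3 2 3 3 2 1 1 16 54 54 60 51 47 47 49 48 48 49 49 49 51 | 115 108 111 111 118 100 100 126 194 194 289 375 415 415 405 403 403 401 398 398 397
side 0.045 2 5 5 3 2 2 6 65 65 84 59 59 48 49 49 50 51 51 53 53 53 | 122 118 118 124 111 111 117 310 310 368 388 388 405 397 397 392 399 399 395 388 388
side 0.06 5 5 3 3 2 -9 -9 64 84 84 60 44 44 46 48 48 47 48 48 48 50 | 125 118 127 127 121 88 88 305 369 369 389 415 415 405 408 408 407 404 404 403 400
side 0.075 4 4 5 5 3 -3 -3 47 74 72 67 52 51 51 50 50 50 51 50 50 49 | 126 117 121 121 116 85 85 248 348 377 379 391 398 398 400 397 397 398 398 398 401
```

The edge line agrees in both views to about 1 mm. The saddle's line is within a few millimetres of the edge, whether I measure square to the tipped bar (about -5 mm) or plumb (about +3 mm). Bar still tipped, arm clear. Handing in.

```bash
python3 -c "
from station import bot
print(bot.finish_job())"
```

```text
the job is handed in; nothing more can be done
None
```

The bar tipped by itself at the brass edge in 3 mm nudges and was left tipped. The largest saddle sits flat astride it, with its line about 5 mm (toward the tail) off the edge measured square to the bar, about 3 mm measured plumb. The arm came nowhere near the maul, bottle or pot, and the job was handed in at about 28 s, with no verdict returned.

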